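# Stow the fishing sinkers through the funnel

## Task

Pick up the hand scoop by its top handle and pour all six round lead sinkers through the wide funnel into the narrow clear jar, spilling none. Then set the empty scoop back down on its rubber mat, standing on its flat bottom, let go of it, and leave the other things on the table where they are.

Things in the scene. Friction and masses are not known exactly. Their poses are not given: they have to be found in the camera images.
- scoop: White plastic hand scoop, 140 x 62 x 80 mm, 0.11 to 0.18 kg empty. Origin on its underside, z up, open mouth towards -x, closed back towards +x. Flat floor 4 mm thick from x = -10 to 60 mm, where the sinkers lie, then a 15 degree ramp up to the mouth. Side walls 36 mm high, 56 mm apart inside. Tipped mouth-down by 20 degrees it begins to pour; 45 degrees empties it.
- scoop_grip (a point): Grip point on the scoop's handle, near its balance point: x = 18, y = 0, z = 70 mm in the scoop's frame (same axes). The handle is a level bar over the pan along the scoop's x, from x = -14 to 76 mm, 14 mm wide (y), 20 mm tall (z = 60 to 80 mm), carried by a post at the back (x = 64 to 76 mm).
- scoop_lip (a point): Middle of the scoop's pouring lip, at the top of the ramp: x = -64, y = 0, z = 18 mm in the scoop's frame.
- sinker0: Round lead fishing sinker, a dull dark ball 16 mm in diameter, 24 g; origin at its centre. It starts in the scoop; it rolls freely.
- sinker1: Round lead fishing sinker, a dull dark ball 16 mm in diameter, 24 g; origin at its centre. It starts in the scoop; it rolls freely.
- sinker2: Round lead fishing sinker, a dull dark ball 16 mm in diameter, 24 g; origin at its centre. It starts in the scoop; it rolls freely.
- sinker3: Round lead fishing sinker, a dull dark ball 16 mm in diameter, 24 g; origin at its centre. It starts in the scoop; it rolls freely.
- sinker4: Round lead fishing sinker, a dull dark ball 16 mm in diameter, 24 g; origin at its centre. It starts in the scoop; it rolls freely.
- sinker5: Round lead fishing sinker, a dull dark ball 16 mm in diameter, 24 g; origin at its centre. It starts in the scoop; it rolls freely.
- jar: Fixed assembly clamped to the table: a narrow clear jar (52 mm outer, 46 mm inner diameter, 116 mm tall) on a steel foot plate 100 x 100 x 6 mm, with a wide white funnel fixed in its neck. Origin: middle of the foot plate's underside, on the table; z up.
- jar_floor (a point): Centre of the jar's inner floor, 10 mm above the table, on the axis of jar and funnel.
- funnel_rim (a point): Centre of the funnel's open mouth at rim height, 182 mm above the table, on the jar's axis. Rim 136 mm outer, 130 mm inner diameter; upright collar down to 165 mm, cone down to 122 mm, then a spout of 36 mm bore ending 92 mm above the table.
- mat: Flat black rubber mat fixed to the table, 240 (x) x 220 (y) x 3 mm; origin at the centre of its underside. The scoop starts on it.
- lamp_shade: Loose glass hurricane lamp shade, 88 mm widest diameter, 150 mm high; origin at the centre of its underside. Bystander.
- sugar_pot: White ceramic sugar pot with closed lid, 86 mm in diameter, 93 mm high; origin at the centre of its underside. Bystander.
- anemometer: Black plastic three-cup anemometer on a round foot, 160 mm high, cups sweep 145 mm diameter; origin at the centre of its underside. Bystander.
- spanner: Steel spanner 150 mm long lying flat; origin on its underside near its middle. Bystander.
There are look-alikes about, which are no part of the job. What is shaped like the scoop but blue or brown is not meant.

How it is judged:
By the outcome, as a careful person would: the job done as asked, in the order asked, and still so for the second after the job is handed in, with the robot touching nothing.
It also fails if it takes over 67 s, if anything falls off the work surface, if the arm or the gripper's body presses on something with over 40 N, if the wrist force passes 120 N, or if a joint passes its speed limit or range.

## Robot

A 6-joint arm with a two-finger parallel gripper is mounted at the origin on the work surface. World frame = base frame: x ahead of the robot, y to its left, z up, the work surface at z = 0. Lengths are in mm, angles in degrees, forces in N, time in s.
With the tool pointing down it reaches from about 300 to 850 mm from the base axis. Payload 4.2 kg.
Tool frame: the origin (TCP) lies on the mounting face of the last link; the fingertips stand 191 mm ahead of it and the grasp point (between the pads) lies 172 mm ahead of it; z points along the fingers, y is the direction in which the jaws open and shut (so a half turn about z gives the same grasp; the last joint's range is limited). The gripper opens to 91 mm and grips with 3 to 60 N. Pads are 32 mm wide; open, the fingers measure 118 mm over their backs; the gripper's body (76 mm by 178 mm) begins 60 mm behind the grasp point.
Start: joints at [-73.797, 18.312, 89.639, -0, 72.044, -1.146], TCP at [171.46, -548.839, 404.776] pointing down, gripper open.
Joint ranges: [-177.97, 177.97], [-48.28, 115.42], [12.27, 149.76], [-77.06, 257.06], [2.81, 150.46], [-146.56, 146.56]. Speed limits (degrees/s): [147.25, 147.25, 180, 180, 180, 180].

## Interface

Orientations are given as [roll, pitch, yaw] about the fixed x, y, z axes, in that order (R = Rz(yaw) Ry(pitch) Rx(roll)).
In Python, from workcell import env gives the robot as it stands.
- The arm moves only by the shell command python3 -m handwheel 'ROWS' [FORCE]. ROWS is JSON, a list of rows, each an object with "gripper": the opening in per cent of the stroke, from 0 (shut) to 100 (fully open); "travel": the shift along the tool's x, y, z in m, a list of three; "twist": the turn about the tool's z in rad. In form: [{"gripper": gripper, "travel": [x, y, z], "twist": twist}, ...]. A call has 1 to 5 rows; each row shifts and turns the commanded pose from where the row before left it, along the tool's axes as they then stand; what a row does not reach is not made up. A row lasts 1/12 s, in which the tool goes at most 41.7 mm and 7.16 degrees, less where a joint would pass 70% of its speed; a pose out of reach is approached as far as the arm can. A call with a gripper value outside its range is refused whole. The fingers move at their own pace and stop on an object; FORCE is the grip in N (left out, the last holds). Time passes only in rows, so rows that do not move let the fingers close. It gives the time, the measured TCP pose, the force and the opening at its end, in the units of the state.
- env.state(): the state, without advancing time (a new reading comes with each control period).
- env.grab_frame(name): name is "scene" or "top" or "wrist"; returns a dict with "frame" (384x512x3 uint8, red, green, blue), "intrinsics" (3x3 intrinsics, pixels), "k1" (the pictures are not rectified: a ray, as slopes to the right and down, at radius r is drawn at 1 + k1 r^2 times it, then the intrinsics apply), "extrinsics" (4x4, takes a point from camera to world coordinates). Camera axes: x right, y down, z forward; pixel columns grow to the right and rows downward; lengths in mm; the calibration is good to about 2 mm. A picture is of the moment at which its call begins. There is no depth.
- env.job_done(): hands the job in, once; it reports no verdict.
Trained networks look in the newest picture that a camera, given by its name, has taken for a name from the list of things; names that differ only in an ending like _2 or _b are one class to them, and where a whole thing is asked for, a point or a joint stands for the part that bears it (a point fixed in the world has none). Each returns a list of dicts, best first, with "confidence" (0 to 1); they miss things now and then, are a little off and sometimes report something else, mostly with a low value. They report only what shows in the picture. A call takes as long as a camera call. They do not tell look-alikes from the thing itself.
- env.trace(camera, thing): "pixels" (384x512 bool, what is visible of it) and "uv" ([column, row] in pixels, amid what is visible of it).
- env.pinpoint(camera, thing): "uv" ([column, row] in pixels: a listed point, or the origin of a listed thing).
The state is a dict: "time_s": time; "qpos": joint angles; "qvel": joint speeds; "effort": joint torques, N m; "ee_pos": TCP position; "ee_rot": TCP orientation; "force": force on the tool from outside, world axes, zero at the start; "torque": the same for the moment, N m; "gripper_width": finger opening in mm.
Only numpy, scipy, OpenCV 4.12 (cv2) and the standard library are available. Lean on these libraries where they do the work, as an engineer would, in place of code of your own. Each camera call takes 0.05 s, during which the arm holds its last target. There are 200 camera calls.

## Working session

There is one attempt and no reset: what is moved stays moved. The work goes in short steps, Python scripts to look and compute and a shell command to move; the robot and the scene stay as the last step left them, time stands still between calls to the robot, and variables do not carry over. Pictures are saved under pics/ and viewed, about 8 in all and at most 12, crops included, and the job is handed in when it is done.

```bash
ls; mkdir -p pics
cat > h.py <<'E'
import numpy as np, cv2
from workcell import env
from scipy.spatial.transform import Rotation as R
def ray(f,uv):
    K=np.array(f["intrinsics"]);E=np.array(f["extrinsics"]);k=f["k1"]
    d=np.array([(uv[0]-K[0,2])/K[0,0],(uv[1]-K[1,2])/K[1,1]]);s=d.copy()
    for _ in range(20): s=d/(1+k*(s@s))
    v=E[:3,:3]@np.array([s[0],s[1],1]);return E[:3,3],v/np.linalg.norm(v)
def at_z(f,uv,z):
    o,v=ray(f,uv);return o+v*(z-o[2])/v[2]
def proj(f,p):
    K=np.array(f["intrinsics"]);E=np.array(f["extrinsics"])
    c=E[:3,:3].T@(np.array(p)-E[:3,3]);s=c[:2]/c[2];s=s*(1+f["k1"]*(s@s))
    return [K[0,0]*s[0]+K[0,2],K[1,1]*s[1]+K[1,2]]
def tri(a,b):
    (o1,v1),(o2,v2)=a,b
    t=np.linalg.lstsq(np.c_[v1,-v2],o2-o1,rcond=None)[0]
    p,q=o1+t[0]*v1,o2+t[1]*v2
    return (p+q)/2,np.linalg.norm(p-q)
def save(f,n): cv2.imwrite(n,cv2.cvtColor(f["frame"],cv2.COLOR_RGB2BGR))
E
python3 - <<'E'
from h import *
np.set_printoptions(precision=1,suppress=True)
F={}
for c in("scene","top"):
    F[c]=env.grab_frame(c);save(F[c],f"pics/{c}.png");print(c,F[c]["extrinsics"],F[c]["k1"])
    for t in("scoop_grip","scoop_lip","scoop","funnel_rim","jar","mat","lamp_shade","sugar_pot","anemometer","spanner","sinker0"):
        z=dict(scoop_grip=73,scoop_lip=21,scoop=3,funnel_rim=182,sinker0=15).get(t,0)
        for r in env.pinpoint(c,t)[:5]: print(c,t,np.round(r["uv"],1),round(r["confidence"],2),at_z(F[c],r["uv"],z))
s=env.state();print(s)
E
python3 -c "
import cv2,numpy as np
cv2.imwrite('pics/both.png',np.vstack([cv2.imread('pics/scene.png'),cv2.imread('pics/top.png')])[:, :])"
```

```text
pics
scene [[   0.8    0.4   -0.4 1166.5]
 [   0.6   -0.6    0.6 -820.5]
 [  -0.    -0.7   -0.7 1192.3]
 [   0.     0.     0.     1. ]] -0.12776968867680147
scene scoop_grip [141.8 260.6] 0.92 [ 380.7 -368.6   73. ]
scene scoop_grip [234.1 238.9] 0.76 [ 545.7 -143.4   73. ]
scene scoop_grip [284.5 306.8] 0.74 [ 802.4 -245.7   73. ]
scene scoop_grip [157.  216.1] 0.63 [ 291.1 -217.5   73. ]
scene scoop_lip [306.  335.6] 0.82 [ 883.5 -258.1   21. ]
scene scoop_lip [222.6 234.8] 0.79 [ 476.9 -120.8   21. ]
scene scoop_lip [112.7 284.3] 0.62 [ 338.3 -461.2   21. ]
scene scoop_lip [169.6 210.9] 0.62 [ 267.8 -147.5   21. ]
scene scoop_lip [334.2 243.3] 0.18 [779.9  60.   21. ]
scene scoop [230.1 251.8] 0.97 [ 529.6 -148.9    3. ]
scene scoop [291.9 323.9] 0.82 [ 827.7 -242.5    3. ]
scene scoop [162.9 225.1] 0.76 [ 281.  -196.4    3. ]
scene scoop [140.2 278.4] 0.61 [ 376.5 -389.8    3. ]
scene funnel_rim [301.6 140.9] 0.66 [521.9 249.9 182. ]
scene jar [295.3 179.6] 0.71 [509.  245.2   0. ]
scene mat [231.7 254.2] 0.93 [ 538.  -151.6    0. ]
scene mat [230.9 251.6] 0.64 [ 529.5 -145.1    
[... 1408 characters left out ...]

top lamp_shade [272.2 126. ] 0.68 [785.8 -78.1   0. ]
top lamp_shade [164.6 200.2] 0.38 [529.5 284.9   0. ]
top sugar_pot [231.6 128.4] 0.57 [776.6  61.4   0. ]
top anemometer [103.1 179.6] 0.63 [598.6 489.6   0. ]
top spanner [390.2 204.2] 0.69 [ 516.  -477.9    0. ]
top spanner [289.2 199.3] 0.26 [ 532.6 -134.2    0. ]
{'time_s': 1.2, 'qpos': array([-73.8,  18.3,  89.6,  -0. ,  72. ,  -1.1]), 'qvel': array([-0. ,  0. ,  0.1, -0. ,  0.1,  0. ]), 'effort': array([ -0. , -41.2, -23.2,   0.1,   0. ,  -0. ]), 'ee_pos': array([ 171.5, -548.8,  404.8]), 'ee_rot': array([180. ,   0. ,  17.4]), 'force': array([0. , 0.1, 0. ]), 'torque': array([ 0.1, -0.1, -0. ]), 'gripper_width': 91.1426275068574}
```

View pics/top.png

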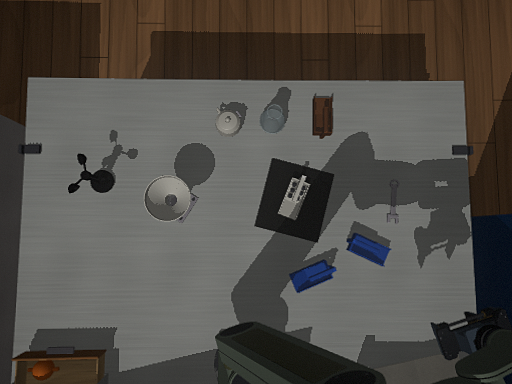

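View pics/scene.png

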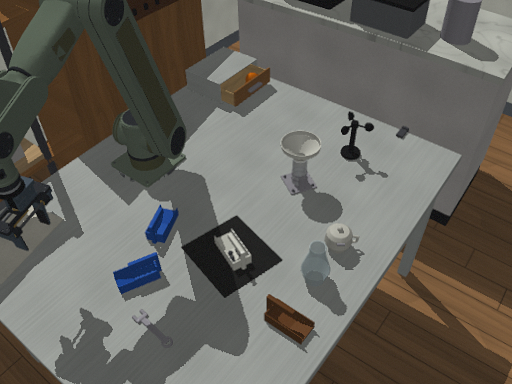

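Candidates for the scoop:
- white: top (295,195), scene (234,250), on the black mat
- blue: top (369,249), scene (138,272)
- blue: top (313,276), scene (162,224)
- brown: top (322,116), scene (289,319)

By the description I choose the white one. I'll check it in one close crop.

Run:
```python
from h import *
np.set_printoptions(precision=1,suppress=True)
F={c:env.grab_frame(c) for c in("scene","top")}
# triangulate
D={}
exp={"scoop_grip":(545,-150,73),"scoop_lip":(478,-122,21),"funnel_rim":(522,247,182),"scoop":(528,-140,3)}
for t,p in exp.items():
    r={}
    for c in F:
        e=proj(F[c],p)
        L=[x for x in env.pinpoint(c,t) if np.hypot(*(np.array(x["uv"])-e))<20]
        if L: r[c]=L[0]["uv"]
    print(t,r)
    if len(r)==2: print(tri(ray(F["scene"],r["scene"]),ray(F["top"],r["top"])))
for c in F:
    L=env.trace(c,"scoop")
    for x in L: print(c,x["uv"],x["pixels"].sum())
ims=[]
for c,(u,v) in {"scene":(234,252),"top":(295,198)}.items():
    im=F[c]["frame"][v-40:v+40,u-40:u+40,::-1]
    ims.append(cv2.resize(im,(400,400),interpolation=cv2.INTER_CUBIC))
cv2.imwrite("pics/crop.png",np.hstack(ims))
```

```text
scoop_grip {'top': [301.0, 194.9]}
scoop_lip {'scene': [224.7, 235.3], 'top': [286.4, 216.2]}
(array([ 478. , -119.2,   17.5]), np.float64(9.11941403798582))
funnel_rim {'scene': [297.8, 143.1]}
scoop {'scene': [228.8, 249.9], 'top': [291.0, 202.0]}
(array([ 521.6, -142. ,   -0.5]), np.float64(5.011300276989083))
scene [289.1, 323.6] 1331
scene [231.4, 249.0] 690
scene [139.2, 271.6] 1144
scene [163.5, 222.3] 811
top [312.8, 272.6] 878
top [323.2, 117.1] 757
top [289.5, 201.9] 710
top [366.2, 247.9] 841
```

View pics/crop.png

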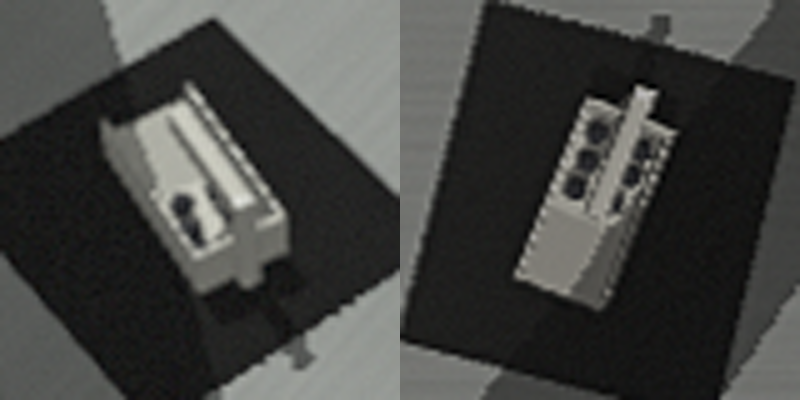

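The close crop confirms it. The white scoop sits on the black mat with six dark balls in it, and its mouth points lower-left in the top view (top lip around (287,215)). The rows only turn about the tool's z, so I can't tilt the wrist. I plan to grip the handle forward and tip the scoop about the jaw axis by resting its rear underside on the funnel rim.

First I'll go above the scoop for the wrist camera.

```bash
R='[{"gripper":100,"travel":[0.03,-0.019,0],"twist":0}]'
python3 -m handwheel '[{"gripper":100,"travel":[0.03,-0.019,0],"twist":0},{"gripper":100,"travel":[0.03,-0.019,0],"twist":0},{"gripper":100,"travel":[0.03,-0.019,0],"twist":0},{"gripper":100,"travel":[0.03,-0.019,0],"twist":0},{"gripper":100,"travel":[0.03,-0.019,0],"twist":0}]' 15
python3 -m handwheel '[{"gripper":100,"travel":[0.03,-0.019,0],"twist":0},{"gripper":100,"travel":[0.03,-0.019,0],"twist":0},{"gripper":100,"travel":[0.03,-0.019,0],"twist":0},{"gripper":100,"travel":[0.03,-0.019,0],"twist":0},{"gripper":100,"travel":[0.03,-0.019,0],"twist":0}]'
python3 -m handwheel '[{"gripper":100,"travel":[0.03,-0.019,0],"twist":0},{"gripper":100,"travel":[0.03,-0.019,0],"twist":0},{"gripper":100,"travel":[0.03,-0.019,0],"twist":0},{"gripper":100,"travel":[0,0,0],"twist":0.12},{"gripper":100,"travel":[0,0,0],"twist":0.12}]'
python3 -m handwheel '[{"gripper":100,"travel":[0,0,0],"twist":0.12},{"gripper":100,"travel":[0,0,0],"twist":0.12},{"gripper":100,"travel":[0,0,0],"twist":0.12},{"gripper":100,"travel":[0,0,0],"twist":0.12},{"gripper":100,"travel":[0,0,0],"twist":0}]'
python3 - <<'E'
from h import *
np.set_printoptions(precision=1,suppress=True)
f=env.grab_frame("wrist");save(f,"pics/w1.png");print(f["extrinsics"])
for t,z in dict(scoop_grip=73,scoop_lip=21,scoop=3,sinker0=15,mat=0).items():
    for r in env.pinpoint("wrist",t)[:6]: print(t,np.round(r["uv"],1),round(r["confidence"],2),at_z(f,r["uv"],z))
print(env.state())
E
```

```text
time_s: 2.22
ee_pos: [287.0, -412.1, 404.8]
ee_rot: [180.0, -0.0, 17.3]
force: [0.4, -1.4, 0.1]
gripper_width: 90.9
time_s: 2.63
ee_pos: [402.0, -276.5, 405.0]
ee_rot: [180.0, -0.0, 17.3]
force: [-0.1, -0.6, 0.3]
gripper_width: 91.1
time_s: 3.05
ee_pos: [471.3, -195.0, 404.7]
ee_rot: [180.0, -0.0, 3.5]
force: [0.5, -0.8, 0.6]
gripper_width: 91.2
time_s: 3.47
ee_pos: [470.1, -196.8, 404.8]
ee_rot: [180.0, -0.0, -24.0]
force: [0.2, -0.1, -1.3]
gripper_width: 91.3
[[  -0.4   -0.9   -0.3  545.9]
 [  -0.9    0.4    0.1 -232.9]
 [  -0.     0.3   -1.   385.8]
 [   0.     0.     0.     1. ]]
scoop_grip [334.6 319.7] 0.8 [ 288.2 -217.    73. ]
scoop_grip [178.3 125.4] 0.73 [ 546.3 -157.8   73. ]
scoop_grip [455.3 197.4] 0.64 [ 372.9 -377.4   73. ]
scoop_lip [279.2 334. ] 0.91 [ 254.4 -140.2   21. ]
scoop_lip [491.8 184.7] 0.85 [ 340.5 -448.    21. ]
scoop_lip [189.3 198. ] 0.65 [ 469.  -119.2   21. ]
scoop_lip [202.9  90.8] 0.61 [ 567.6 -185.    21. ]
scoop [442.1 178.5] 0.95 [ 364.6 -400.     3. ]
scoop [191.6 135.2] 0.75 [ 530.4 -149.7    3. ]
scoop [312.8 294.4] 0.58 [ 281.1 -200.4    3. ]
sinker0 [203.7 107.3] 0.47 [ 552.2 -177.5   15. ]
sinker0 [199.7  89.8] 0.45 [ 570.3 -181.6   15. ]
sinker0 [198.1 131.8] 0.44 [ 531.2 -160.4   15. ]
{'time_s': 3.7667, 'qpos': array([-24. ,  12.4,  97.9,  -0. ,  69.6,  89.8]), 'qvel': array([ 0. ,  0. ,  0. , -0.1, -0.1,  0.4]), 'effort': array([  0. , -35.3, -22.9,   0. ,  -0.1,  -0. ]), 'ee_pos': array([ 470. , -196.8,  404.7]), 'ee_rot': array([180. ,  -0. , -23.8]), 'force': array([-0. ,  0.1,  0.2]), 'torque': array([0., 0., 0.]), 'gripper_width': 91.10962155343177}
```

View pics/w1.png

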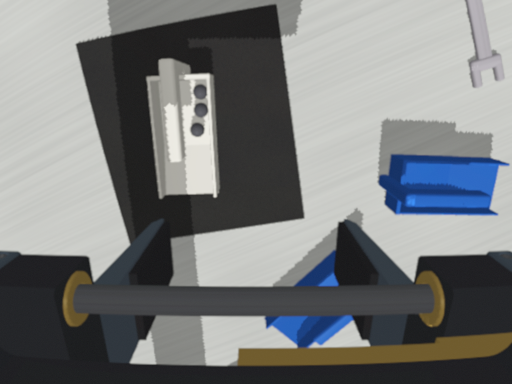

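The wrist view shows the scoop at columns 147–218, rows 58–196, lip at the bottom near (190,196) and balls near (199,110). I'll fit its pose by silhouette over the three views, and fit the funnel rim too.

```bash
cat > fit.py <<'E'
from h import *
from scipy.optimize import minimize
xs=[(-64,14),(-64,36),(64,36),(64,0),(-10,0)]
PAN=np.array([[x,y,z] for x,z in xs for y in(-31,31)],float)
BAR=np.array([[x,y,z] for x in(-14,76) for y in(-7,7) for z in(60,80)],float)
POST=np.array([[x,y,z] for x in(64,76) for y in(-7,7) for z in(0,80)],float)
def sil(f,T,Rm,s=4):
    m=np.zeros((384*s,512*s),np.uint8)
    for P in(PAN,BAR,POST):
        q=np.array([proj(f,Rm@p+T) for p in P]);h=cv2.convexHull(((q+.5)*s).astype(np.float32)).astype(np.int32)
        cv2.fillConvexPoly(m,h,255)
    return cv2.resize(m,(512,384),interpolation=cv2.INTER_AREA)/255.
def fitpose(F,M,x0,z=3):
    def cost(p):
        Rm=R.from_euler("z",p[2],degrees=True).as_matrix()
        return sum(np.abs(sil(F[c],np.array([p[0],p[1],z]),Rm)-M[c]).sum() for c in F)
    best=None
    r=minimize(cost,x0,method="Nelder-Mead",options=dict(initial_simplex=[x0,[x0[0]+8,x0[1],x0[2]],[x0[0],x0[1]+8,x0[2]],[x0[0],x0[1],x0[2]+6]],xatol=.1,fatol=.5))
    return r.x,r.fun
E
python3 - <<'E'
from fit import *
np.set_printoptions(precision=1,suppress=True)
F={c:env.grab_frame(c) for c in("scene","top","wrist")}
M={};dbg=[]
Z=np.eye(3)
for c in F:
    L=env.trace(c,"scoop");e=np.array(proj(F[c],[528,-142,20]))
    L.sort(key=lambda x:np.hypot(*(np.array(x["uv"])-e)));t=L[0]
    M[c]=t["pixels"].astype(float);print(c,e,t["uv"],M[c].sum())
for sub in(["scene","top","wrist"],["wrist"],["top"],["scene"]):
    print(sub,fitpose({c:F[c] for c in sub},M,[526,-142,-25]))
p,_=fitpose(F,M,[526,-142,-25])
Rm=R.from_euler("z",p[2],degrees=True).as_matrix()
ims=[]
for c in F:
    im=F[c]["frame"][:,:,::-1].copy();u,v=map(int,proj(F[c],[528,-142,20]))
    im=cv2.resize(im,None,fx=4,fy=4)
    s=cv2.resize((sil(F[c],np.array([p[0],p[1],3]),Rm)*255).astype(np.uint8),None,fx=4,fy=4)
    for a,col in((s,(0,0,255)),(cv2.resize((M[c]*255).astype(np.uint8),None,fx=4,fy=4),(0,255,0))):
        cs,_=cv2.findContours((a>127).astype(np.uint8),0,1);cv2.drawContours(im,cs,-1,col,1)
    v0,u0=max(0,4*v-300),max(0,4*u-130);ims.append(im[v0:v0+560,u0:u0+265])
cv2.imwrite("pics/fit.png",np.hstack(ims))
# funnel rim ellipse
for c in("scene","top"):
    for t in("funnel_rim",):
        for r in env.pinpoint(c,t)[:3]: print(c,r["uv"],r["confidence"],at_z(F[c],r["uv"],182))
    for x in env.trace(c,"jar")[:2]:
        cs,_=cv2.findContours(x["pixels"].astype(np.uint8),0,1);b=cv2.boundingRect(max(cs,key=len));print(c,"jar",b)
E
```

```text
scene [230.8 246.8] [234.1, 250.3] 768.0
top [292.2 200.2] [287.9, 200.7] 574.0
wrist [183.6 141.9] [182.7, 131.3] 7783.0
['scene', 'top', 'wrist'] (array([ 532.3, -146.8,  -21.9]), np.float64(1456.7098039215687))
['wrist'] (array([ 532.2, -146.9,  -22.3]), np.float64(918.9607843137254))
['top'] (array([ 533.5, -141.3,  -23.9]), np.float64(251.1019607843137))
['scene'] (array([ 534.9, -144.6,  -22.9]), np.float64(161.15686274509804))
scene [299.3, 139.9] 0.56 [512.8 249.7 182. ]
scene [221.5, 236.8] 0.32 [ 573.9 -224.2  182. ]
scene jar (280, 131, 41, 64)
top [166.6, 198.8] 0.76 [518.5 243.  182. ]
top [273.9, 125.6] 0.65 [736.7 -69.4 182. ]
top [299.6, 194.9] 0.21 [ 530.1 -143.4  182. ]
top jar (144, 175, 53, 47)
```

View pics/fit.png

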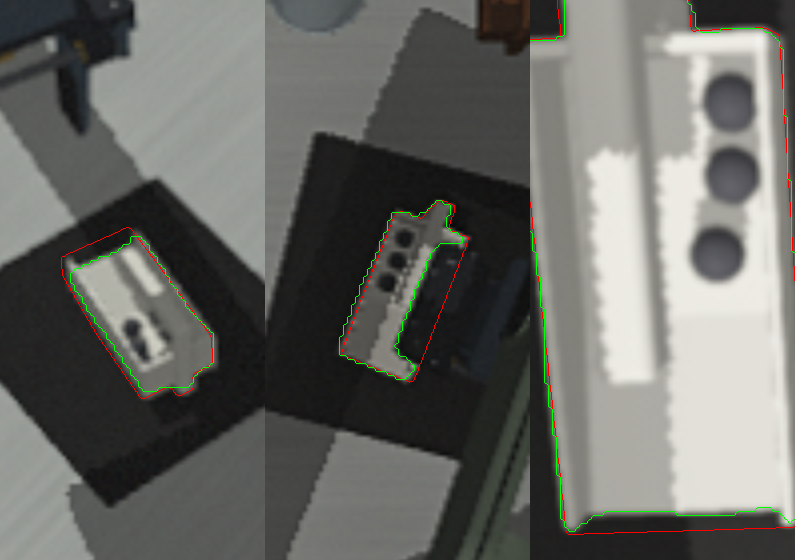

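The fit agrees across the views to a few mm: origin about (532,-147), yaw -22°, matching the outlines. I'll grip the handle at about scoop x = 4.

```bash
python3 -m handwheel '[{"gripper":100,"travel":[0,0,0],"twist":-0.03},{"gripper":100,"travel":[0.0215,-0.035,0],"twist":0},{"gripper":100,"travel":[0.0215,-0.035,0],"twist":0},{"gripper":100,"travel":[0,0,0.03],"twist":0},{"gripper":100,"travel":[0,0,0.03],"twist":0}]' 18
python3 -m handwheel '[{"gripper":70,"travel":[0,0,0.03],"twist":0},{"gripper":60,"travel":[0,0,0.03],"twist":0},{"gripper":60,"travel":[0,0,0.02],"twist":0},{"gripper":60,"travel":[0,0,0.02],"twist":0},{"gripper":60,"travel":[0,0,0],"twist":0}]'
python3 -m handwheel '[{"gripper":60,"travel":[0,0,0],"twist":0},{"gripper":60,"travel":[0,0,0],"twist":0}]'
python3 - <<'E'
from h import *
f=env.grab_frame("wrist");im=cv2.cvtColor(f["frame"],cv2.COLOR_RGB2BGR)
s=env.state();print(s["ee_pos"],s["ee_rot"],s["gripper_width"],s["force"])
g=s["ee_pos"]-np.array([0,0,172])
u=tuple(int(v) for v in proj(f,g));cv2.circle(im,u,3,(0,0,255),1);print(u)
cv2.imwrite("pics/w2.png",im)
E
```

```text
time_s: 4.68
ee_pos: [538.4, -147.1, 345.5]
ee_rot: [-180.0, -0.3, -22.0]
force: [0.1, -0.4, -0.7]
gripper_width: 91.0
time_s: 5.1
ee_pos: [535.0, -147.8, 240.9]
ee_rot: [179.9, 0.5, -22.2]
force: [-0.3, -1.1, 0.5]
gripper_width: 60.6
time_s: 5.27
ee_pos: [536.9, -148.4, 245.9]
ee_rot: [-180.0, -0.1, -22.2]
force: [-0.3, -0.2, 0.2]
gripper_width: 55.0
[ 536.97312129 -148.44366714  246.26563316] [-1.79988237e+02 -1.76153268e-01 -2.21870419e+01] 54.70863253535595 [ 0.46873753 -0.86903421  0.5091986 ]
(249, 264)
```

View pics/w2.png

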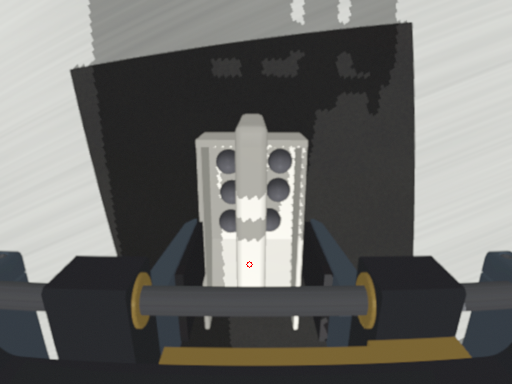

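Handle centred between the fingers (column 251 against grasp 249), six balls visible at rows 160–220. Close and lift gently.

```bash
python3 -m handwheel '[{"gripper":30,"travel":[0,0,0],"twist":0},{"gripper":20,"travel":[0,0,0],"twist":0},{"gripper":10,"travel":[0,0,0],"twist":0},{"gripper":0,"travel":[0,0,0],"twist":0},{"gripper":0,"travel":[0,0,0],"twist":0}]' 18
python3 -m handwheel '[{"gripper":0,"travel":[0,0,0],"twist":0},{"gripper":0,"travel":[0,0,0],"twist":0},{"gripper":0,"travel":[0,0,0],"twist":0},{"gripper":0,"travel":[0,0,0],"twist":0}]'
python3 -m handwheel '[{"gripper":0,"travel":[0,0,-0.003],"twist":0},{"gripper":0,"travel":[0,0,-0.006],"twist":0},{"gripper":0,"travel":[0,0,-0.01],"twist":0},{"gripper":0,"travel":[0,0,-0.01],"twist":0},{"gripper":0,"travel":[0,0,-0.005],"twist":0}]'
python3 - <<'E'
from h import *
f=env.grab_frame("wrist");g=env.grab_frame("scene")
s=env.state();print(s["ee_pos"],s["ee_rot"],s["gripper_width"],s["force"],s["torque"])
a=cv2.resize(g["frame"][190:310,170:298],(410,384),interpolation=cv2.INTER_CUBIC)
cv2.imwrite("pics/l1.png",np.hstack([f["frame"][:,64:448],a])[:,:,::-1])
E
```

```text
time_s: 5.73
ee_pos: [536.3, -148.2, 245.0]
ee_rot: [180.0, -0.0, -22.2]
force: [0.4, -0.1, 0.8]
gripper_width: 24.2
time_s: 6.07
ee_pos: [536.3, -148.1, 244.7]
ee_rot: [-180.0, 0.0, -22.2]
force: [0.2, 0.6, 0.8]
gripper_width: 14.1
time_s: 6.48
ee_pos: [536.7, -148.4, 280.8]
ee_rot: [-180.0, -0.2, -22.2]
force: [0.2, -1.0, -3.1]
gripper_width: 13.8
[ 536.73508863 -148.34300051  280.49887728] [-179.98685661   -0.20395179  -22.18472006] 13.983967155683958 [ 0.24399879  0.59329377 -2.25976623] [0.14408608 0.09535256 0.04325115]
```

View pics/l1.png

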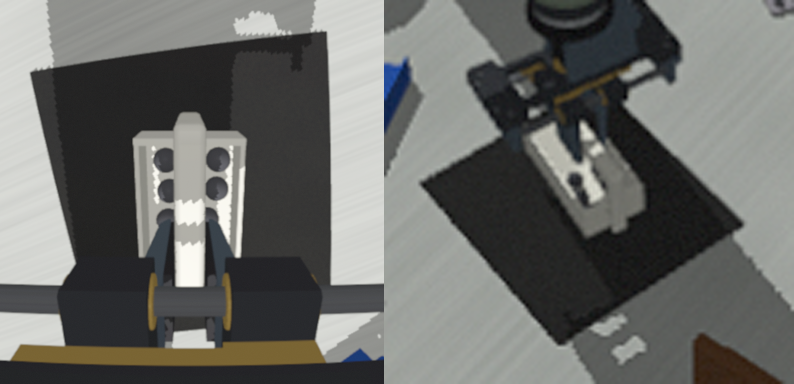

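Scoop held and level, balls in place at the back. Now I'll fit the funnel/jar position by silhouette.

Run:
```python
from h import *
from scipy.optimize import minimize
np.set_printoptions(precision=1,suppress=True)
th=np.linspace(0,2*np.pi,40)[:-1]
C=lambda r,z:np.c_[r*np.cos(th),r*np.sin(th),0*th+z]
parts=[np.r_[C(68,182),C(68,165),C(22,120)],C(26,6).tolist()+C(26,122).tolist(),[[x,y,z] for x in(-50,50) for y in(-50,50) for z in(0,6)]]
def sil(f,p,s=4):
    m=np.zeros((384*s,512*s),np.uint8);Rm=R.from_euler("z",p[2],degrees=True).as_matrix()
    for P in parts:
        q=np.array([proj(f,Rm@np.array(a)+[p[0],p[1],0]) for a in P]);cv2.fillConvexPoly(m,cv2.convexHull(((q+.5)*s).astype(np.float32)).astype(np.int32),255)
    return cv2.resize(m,(512,384),interpolation=cv2.INTER_AREA)/255.
F={c:env.grab_frame(c) for c in("scene","top")};M={}
for c in F:
    L=env.trace(c,"jar");e=proj(F[c],[518,246,100]);L.sort(key=lambda x:np.hypot(*(np.array(x["uv"])-e)));M[c]=L[0]["pixels"]*1.;print(c,M[c].sum(),L[0]["confidence"])
for sub in(["scene","top"],["scene"],["top"]):
    for y0 in(0,25,50):
        x0=[518,246,y0]
        r=minimize(lambda p:sum(np.abs(sil(F[c],p)-M[c]).sum() for c in sub),x0,method="Nelder-Mead",options=dict(initial_simplex=[x0,[526,246,y0],[518,254,y0],[518,246,y0+15]],xatol=.1,fatol=.3));print(sub,r.x,r.fun)
```

```text
scene 1682.0 0.63
top 1880.0 0.76
['scene', 'top'] [523.  242.4 -34.3] 191.51764705882354
['scene', 'top'] [522.5 242.6  56.3] 190.78039215686275
['scene', 'top'] [522.5 242.2  56.8] 188.98039215686276
['scene'] [523.8 240.  -30.7] 99.00392156862745
['scene'] [523.6 240.   56.4] 96.94901960784313
['scene'] [523.3 240.4  57.7] 97.18039215686275
['top'] [522.7 242.7   4.6] 162.3764705882353
['top'] [522.6 243.3  56.1] 73.90196078431373
['top'] [523.3 243.4  56.9] 73.70196078431373
```

Funnel axis at (523, 242.5), consistent across both cameras. Lift, square the yaw to 0 (mouth towards -x) and carry it over slowly.

```bash
python3 -m handwheel '[{"gripper":0,"travel":[0,0,-0.008],"twist":0},{"gripper":0,"travel":[0,0,-0.014],"twist":-0.03},{"gripper":0,"travel":[0,0,-0.018],"twist":-0.04},{"gripper":0,"travel":[0,0,-0.018],"twist":-0.04},{"gripper":0,"travel":[0,0,-0.018],"twist":-0.04}]'
python3 -m handwheel '[{"gripper":0,"travel":[0,0,-0.018],"twist":-0.04},{"gripper":0,"travel":[0,0,-0.018],"twist":-0.04},{"gripper":0,"travel":[0,0,-0.018],"twist":-0.04},{"gripper":0,"travel":[0,0,-0.018],"twist":-0.04},{"gripper":0,"travel":[0,0,-0.018],"twist":-0.04}]'
python3 -m handwheel '[{"gripper":0,"travel":[0,0,-0.014],"twist":-0.037},{"gripper":0,"travel":[0,0,-0.008],"twist":0},{"gripper":0,"travel":[0,-0.004,-0.003],"twist":0},{"gripper":0,"travel":[0.001,-0.009,0],"twist":0},{"gripper":0,"travel":[0.001,-0.013,0],"twist":0}]'
python3 -m handwheel '[{"gripper":0,"travel":[0.001,-0.016,0],"twist":0},{"gripper":0,"travel":[0.001,-0.018,0],"twist":0},{"gripper":0,"travel":[0.001,-0.018,0],"twist":0},{"gripper":0,"travel":[0.001,-0.018,0],"twist":0},{"gripper":0,"travel":[0.001,-0.018,0],"twist":0}]'
python3 -m handwheel '[{"gripper":0,"travel":[0.001,-0.018,0],"twist":0},{"gripper":0,"travel":[0.001,-0.018,0],"twist":0},{"gripper":0,"travel":[0.001,-0.018,0],"twist":0},{"gripper":0,"travel":[0.001,-0.018,0],"twist":0},{"gripper":0,"travel":[0.001,-0.018,0],"twist":0}]'
python3 -m handwheel '[{"gripper":0,"travel":[0.001,-0.018,0],"twist":0},{"gripper":0,"travel":[0.001,-0.018,0],"twist":0},{"gripper":0,"travel":[0.001,-0.018,0],"twist":0},{"gripper":0,"travel":[0.001,-0.018,0],"twist":0},{"gripper":0,"travel":[0.001,-0.018,0],"twist":0}]'
```

```text
time_s: 7.2
ee_pos: [536.2, -148.2, 355.6]
ee_rot: [180.0, 0.0, -13.5]
force: [0.4, -0.5, -3.4]
gripper_width: 13.8
time_s: 7.62
ee_pos: [536.0, -148.1, 445.8]
ee_rot: [180.0, 0.0, -2.0]
force: [0.7, 0.0, -2.3]
gripper_width: 14.0
time_s: 8.03
ee_pos: [538.2, -121.8, 468.8]
ee_rot: [-180.0, 0.1, -0.1]
force: [0.3, -0.5, -2.9]
gripper_width: 14.1
time_s: 8.45
ee_pos: [543.1, -32.1, 468.4]
ee_rot: [-180.0, 0.2, 0.0]
force: [0.7, -0.2, -2.0]
gripper_width: 14.0
time_s: 8.87
ee_pos: [547.9, 58.0, 468.3]
ee_rot: [-180.0, 0.2, 0.0]
force: [0.2, -0.5, -2.5]
gripper_width: 13.7
time_s: 9.28
ee_pos: [552.7, 148.0, 468.3]
ee_rot: [180.0, 0.2, 0.0]
force: [-0.1, -0.4, -3.0]
gripper_width: 13.5
```

```bash
python3 -m handwheel '[{"gripper":0,"travel":[0.001,-0.018,0],"twist":0},{"gripper":0,"travel":[0.001,-0.018,0],"twist":0},{"gripper":0,"travel":[0.001,-0.016,0],"twist":0},{"gripper":0,"travel":[0,-0.014,0],"twist":0},{"gripper":0,"travel":[0,-0.012,0],"twist":0}]'
python3 -m handwheel '[{"gripper":0,"travel":[0,-0.01,0],"twist":0},{"gripper":0,"travel":[0,-0.0065,0],"twist":0},{"gripper":0,"travel":[0,0,0],"twist":0},{"gripper":0,"travel":[0,0,0],"twist":0}]'
python3 - <<'E'
from h import *
s=env.state();print(s["time_s"],s["ee_pos"],s["ee_rot"],s["gripper_width"],s["force"],s["qpos"])
F={c:env.grab_frame(c) for c in("wrist","top","scene")}
ims=[F["wrist"]["frame"][:,64:448]]
for c in("top","scene"):
    u,v=map(int,proj(F[c],[530,242,200]));im=F[c]["frame"][max(0,v-48):v+48,u-50:u+50];ims.append(cv2.resize(im,(200,192),interpolation=cv2.INTER_CUBIC))
cv2.imwrite("pics/o1.png",np.hstack([ims[0],np.vstack(ims[1:])])[:,:,::-1])
E
```

```text
time_s: 9.7
ee_pos: [555.8, 225.8, 468.5]
ee_rot: [180.0, 0.1, 0.0]
force: [-0.1, 0.5, -3.2]
gripper_width: 13.9
time_s: 10.03
ee_pos: [556.3, 240.3, 469.6]
ee_rot: [180.0, 0.0, 0.0]
force: [0.2, 0.2, -2.0]
gripper_width: 13.8
10.0333 [556.33884599 240.32600908 469.58999884] [1.79956661e+02 1.20316918e-02 1.97578533e-03] 13.805412127483871 [ 0.20507323  0.23231252 -2.01938219] [ 2.22844558e+01  1.94189594e+01  7.87199220e+01 -3.58998449e-02
  8.18886865e+01  1.12287549e+02]
```

View pics/o1.png

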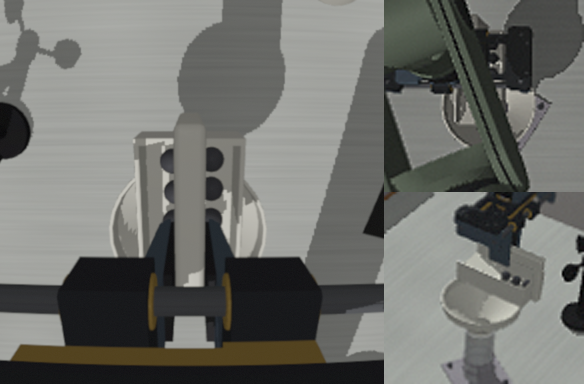

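All six balls are visible in the scoop, and it sits over the funnel with the rear underside above the near rim (wrist rows 200–260 show the rim at both sides). Lower to touch the rim.

```bash
python3 -m handwheel '[{"gripper":0,"travel":[0,-0.002,0.006],"twist":0},{"gripper":0,"travel":[0,0,0.01],"twist":0},{"gripper":0,"travel":[0,0,0.01],"twist":0},{"gripper":0,"travel":[0,0,0.008],"twist":0},{"gripper":0,"travel":[0,0,0.005],"twist":0}]'
python3 -m handwheel '[{"gripper":0,"travel":[0,0,0.002],"twist":0},{"gripper":0,"travel":[0,0,0],"twist":0}]'
python3 -m handwheel '[{"gripper":0,"travel":[0,0,0.003],"twist":0},{"gripper":0,"travel":[0,0,0],"twist":0}]'
python3 -m handwheel '[{"gripper":0,"travel":[-0.002,0,0.003],"twist":0},{"gripper":0,"travel":[0,0,0],"twist":0}]'
```

```text
time_s: 10.6
ee_pos: [556.1, 242.1, 428.5]
ee_rot: [179.9, 0.2, -0.0]
force: [-0.9, 0.4, -2.1]
gripper_width: 13.8
time_s: 10.77
ee_pos: [556.4, 242.3, 427.8]
ee_rot: [180.0, 0.1, -0.0]
force: [0.1, 0.5, -1.8]
gripper_width: 13.5
time_s: 10.93
ee_pos: [556.4, 242.3, 425.6]
ee_rot: [180.0, -0.0, -0.0]
force: [0.4, -0.9, -2.5]
gripper_width: 13.9
time_s: 11.1
ee_pos: [554.3, 242.4, 423.4]
ee_rot: [-180.0, -0.1, -0.0]
force: [0.7, 1.1, -1.1]
gripper_width: 14.0
```

```bash
python3 -m handwheel '[{"gripper":0,"travel":[-0.003,0,0.002],"twist":0},{"gripper":0,"travel":[-0.003,0,0.002],"twist":0},{"gripper":0,"travel":[0,0,0],"twist":0}]'
python3 -m handwheel '[{"gripper":0,"travel":[-0.002,0,0.001],"twist":0},{"gripper":0,"travel":[-0.002,0,0.001],"twist":0},{"gripper":0,"travel":[0,0,0],"twist":0}]'
python3 - <<'E'
from h import *
s=env.state();print(s["time_s"],s["ee_pos"],s["force"],s["torque"])
F={c:env.grab_frame(c) for c in("wrist","scene")}
c="scene";u,v=map(int,proj(F[c],[530,242,200]));im=cv2.resize(F[c]["frame"][v-48:v+48,u-50:u+50],(400,384),interpolation=cv2.INTER_CUBIC)
cv2.imwrite("pics/t1.png",np.hstack([F["wrist"]["frame"][:,64:448],im])[:,:,::-1])
E
```

```text
time_s: 11.35
ee_pos: [548.3, 242.3, 420.6]
ee_rot: [-179.9, -0.3, -0.0]
force: [0.1, -0.3, 4.4]
gripper_width: 13.8
time_s: 11.6
ee_pos: [544.4, 242.3, 418.4]
ee_rot: [-179.9, -0.2, -0.0]
force: [-0.5, -0.3, 4.9]
gripper_width: 13.5
11.6 [544.38257091 242.26614486 418.41062225] [-0.45499071 -0.34304651  4.89128803] [-0.03433386 -0.27327217  0.00053132]
```

View pics/t1.png

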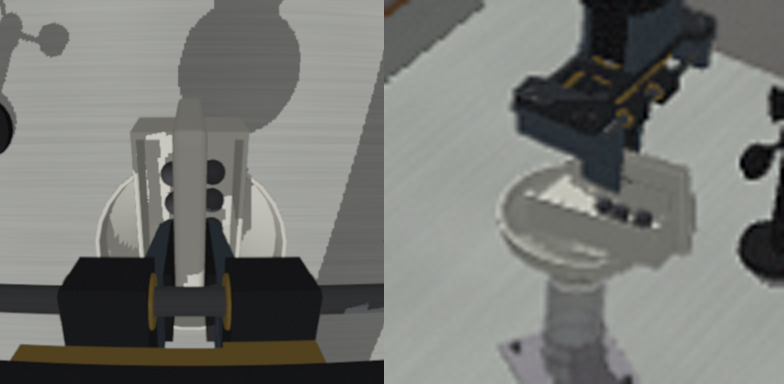

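Tipping works: the contact carries about 7 N and the scoop has swung some degrees in the grip. The balls have rolled to the ramp foot (right panel (600–645,212)). Continue slowly.

```bash
cat > tilt.py <<'E'
from fit import *
def tilt():
    f=env.grab_frame("wrist");L=env.trace("wrist","scoop");s=env.state()
    g=s["ee_pos"]-np.array([0,0,172]);yaw=s["ee_rot"][2]
    e=proj(f,g);L.sort(key=lambda x:np.hypot(*(np.array(x["uv"])-e)));M=L[0]["pixels"]
    def cost(p):
        Rm=R.from_euler("z",yaw,degrees=True).as_matrix()@R.from_euler("y",-p,degrees=True).as_matrix()
        m=sil(f,g-Rm@np.array([4.5,0,70]),Rm);w=np.zeros_like(m);w[:215]=1  # above the gripper only
        return np.abs((m-M)*w).sum()
    P=np.arange(-10,60,2.);C=[cost(p) for p in P];i=int(np.argmin(C))
    n=[round(x["confidence"],2) for x in env.trace("wrist","sinker0")]
    print("t",round(s["time_s"],2),"tcp",s["ee_pos"].round(1),"F",s["force"].round(1),"tilt",P[i],"cost",round(C[i]),"area",M.sum(),"sinkers seen",n);return f
if __name__=="__main__":
    import sys
    f=tilt()
    if len(sys.argv)>1: save(f,sys.argv[1])
E
python3 tilt.py
python3 -m handwheel '[{"gripper":0,"travel":[-0.002,0,0.002],"twist":0},{"gripper":0,"travel":[-0.002,0,0.002],"twist":0},{"gripper":0,"travel":[-0.0015,0,0.002],"twist":0},{"gripper":0,"travel":[-0.0015,0,0.002],"twist":0},{"gripper":0,"travel":[-0.0015,0,0.002],"twist":0}]'
python3 tilt.py
python3 -m handwheel '[{"gripper":0,"travel":[-0.0015,0,0.002],"twist":0},{"gripper":0,"travel":[-0.0015,0,0.002],"twist":0},{"gripper":0,"travel":[-0.001,0,0.002],"twist":0},{"gripper":0,"travel":[0,0,0],"twist":0},{"gripper":0,"travel":[0,0,0],"twist":0}]'
python3 tilt.py pics/t2.png
```

```text
t 11.8 tcp [544.5 242.3 418.4] F [-0.3 -0.1  6.2] tilt -10.0 cost 9900 area 5851 sinkers seen [0.58, 0.51, 0.48]
time_s: 12.27
ee_pos: [534.8, 242.2, 409.0]
ee_rot: [-179.9, 0.0, -0.0]
force: [-6.5, -1.2, 11.9]
gripper_width: 13.9
t 12.37 tcp [534.6 242.3 408.6] F [-6.2 -0.4  9.8] tilt 16.0 cost 1973 area 16340 sinkers seen [0.82, 0.61, 0.61, 0.58, 0.54]
time_s: 12.83
ee_pos: [530.2, 242.3, 402.4]
ee_rot: [-180.0, 0.2, -0.0]
force: [-7.7, -1.3, 10.5]
gripper_width: 13.8
t 12.93 tcp [530.3 242.3 402.4] F [-6.8 -1.2 10.7] tilt 20.0 cost 1023 area 19236 sinkers seen []
```

```bash
python3 -m handwheel '[{"gripper":0,"travel":[-0.001,0,0.0015],"twist":0},{"gripper":0,"travel":[-0.001,0,0.0015],"twist":0},{"gripper":0,"travel":[-0.001,0,0.0015],"twist":0},{"gripper":0,"travel":[0,0,0.001],"twist":0},{"gripper":0,"travel":[0,0,0],"twist":0}]'
python3 tilt.py pics/t3.png
python3 - <<'E'
from h import *
g=env.grab_frame("scene");f=cv2.imread("pics/t3.png")
u,v=map(int,proj(g,[530,242,150]));im=cv2.resize(g["frame"][v-55:v+65,u-50:u+50,::-1],(320,384),interpolation=cv2.INTER_CUBIC)
cv2.imwrite("pics/t3b.png",np.hstack([f[:,64:448],im]))
E
```

```text
time_s: 13.4
ee_pos: [528.3, 242.0, 400.5]
ee_rot: [-179.9, -0.3, 0.0]
force: [-5.9, -3.1, 22.9]
gripper_width: 13.9
t 13.5 tcp [528.3 242.  400.5] F [-6.6 -2.8 22.7] tilt 22.0 cost 1038 area 19538 sinkers seen [0.35]
```

View pics/t3b.png

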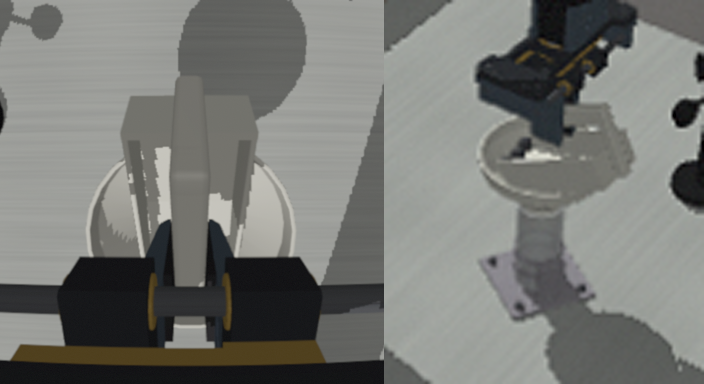

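At about 22° the lip corners have reached the far cone (23 N), and balls sit at the mouth (right panel (520,148)). I'll slide the scoop back to shorten the reach into the funnel, then tip further.

```bash
python3 -m handwheel '[{"gripper":0,"travel":[0.003,0,-0.006],"twist":0},{"gripper":0,"travel":[0.004,0,-0.003],"twist":0},{"gripper":0,"travel":[0.004,0,-0.003],"twist":0},{"gripper":0,"travel":[0.004,0,-0.002],"twist":0},{"gripper":0,"travel":[0,0,0],"twist":0}]'
python3 tilt.py
python3 -m handwheel '[{"gripper":0,"travel":[-0.001,0,0.0015],"twist":0},{"gripper":0,"travel":[-0.001,0,0.0015],"twist":0},{"gripper":0,"travel":[-0.0015,0,0.0015],"twist":0},{"gripper":0,"travel":[-0.0015,0,0.0015],"twist":0},{"gripper":0,"travel":[0,0,0],"twist":0}]'
python3 tilt.py
python3 -m handwheel '[{"gripper":0,"travel":[-0.001,0,0.0015],"twist":0},{"gripper":0,"travel":[-0.001,0,0.0015],"twist":0},{"gripper":0,"travel":[0,0,0],"twist":0}]'
python3 tilt.py pics/t4.png
```

```text
time_s: 14.02
ee_pos: [544.7, 242.3, 409.0]
ee_rot: [180.0, -0.0, -0.0]
force: [-0.7, -0.8, 1.7]
gripper_width: 13.8
t 14.12 tcp [544.4 242.3 409. ] F [-0.1 -0.2  0.4] tilt 22.0 cost 1210 area 19425 sinkers seen []
time_s: 14.58
ee_pos: [538.7, 242.3, 404.7]
ee_rot: [-180.0, -0.2, -0.0]
force: [-1.7, -1.5, 8.0]
gripper_width: 14.1
time_s: 14.93
ee_pos: [536.3, 242.2, 402.0]
ee_rot: [-180.0, -0.1, -0.0]
force: [-3.2, -2.2, 9.5]
gripper_width: 13.8
t 15.03 tcp [536.4 242.2 402. ] F [-3.5 -1.6  9.6] tilt 30.0 cost 1428 area 21545 sinkers seen []Traceback (most recent call last):
  File "tilt.py", line 15, in <module>
    f=tilt()
  File "tilt.py", line 5, in tilt
    e=proj(f,g);L.sort(key=lambda x:np.hypot(*(np.array(x["uv"])-e)));M=L[0]["pixels"]
                                                                        ~^^^
IndexError: list index out of range
```

```bash
python3 -m handwheel '[{"gripper":0,"travel":[-0.0015,0,0.0015],"twist":0},{"gripper":0,"travel":[-0.0015,0,0.0015],"twist":0},{"gripper":0,"travel":[-0.001,0,0.001],"twist":0},{"gripper":0,"travel":[0,0,0],"twist":0},{"gripper":0,"travel":[0,0,0],"twist":0}]'
python3 tilt.py
python3 -m handwheel '[{"gripper":0,"travel":[0.002,0,-0.004],"twist":0},{"gripper":0,"travel":[0.002,0,-0.012],"twist":0},{"gripper":0,"travel":[0.001,0,-0.015],"twist":0},{"gripper":0,"travel":[0,0,-0.015],"twist":0},{"gripper":0,"travel":[0,0,-0.01],"twist":0}]'
python3 -m handwheel '[{"gripper":0,"travel":[0,0,0],"twist":0},{"gripper":0,"travel":[0,0,0],"twist":0}]'
python3 tilt.py pics/t5.png
python3 - <<'E'
from h import *
z=[]
for c in("scene","top"):
    g=env.grab_frame(c);z.append(env.state()["force"][2])
    for t in env.trace(c,"sinker0")[:8]: print(c,np.round(t["uv"]),round(t["confidence"],2),t["pixels"].sum())
    if c=="scene":
        u,v=map(int,proj(g,[530,242,130]));im=cv2.resize(g["frame"][v-80:v+80,u-60:u+60,::-1],(400,533),interpolation=cv2.INTER_CUBIC)
f=cv2.imread("pics/t5.png");f=cv2.copyMakeBorder(f[:,64:448],0,149,0,0,cv2.BORDER_CONSTANT)
cv2.imwrite("pics/t5b.png",np.hstack([f,im]));print(z)
E
```

```text
time_s: 15.5
ee_pos: [532.3, 242.2, 397.9]
ee_rot: [-180.0, -0.1, -0.0]
force: [-3.1, -1.6, 9.8]
gripper_width: 14.0
t 15.6 tcp [532.4 242.2 397.9] F [-3.4 -1.2  9.3] tilt 34.0 cost 1728 area 23100 sinkers seen [0.75]
time_s: 16.07
ee_pos: [538.1, 242.4, 452.8]
ee_rot: [-180.0, -0.0, -0.0]
force: [0.8, -0.2, -1.2]
gripper_width: 13.7
time_s: 16.23
ee_pos: [537.8, 242.3, 451.9]
ee_rot: [180.0, 0.0, -0.0]
force: [0.7, 0.3, -1.8]
gripper_width: 14.1
t 16.33 tcp [537.7 242.2 450.9] F [-0.4 -0.6 -1.6] tilt 32.0 cost 1809 area 22901 sinkers seen []
[np.float64(-0.8100208686666616), np.float64(-0.674248178650537)]
```

View pics/t5b.png

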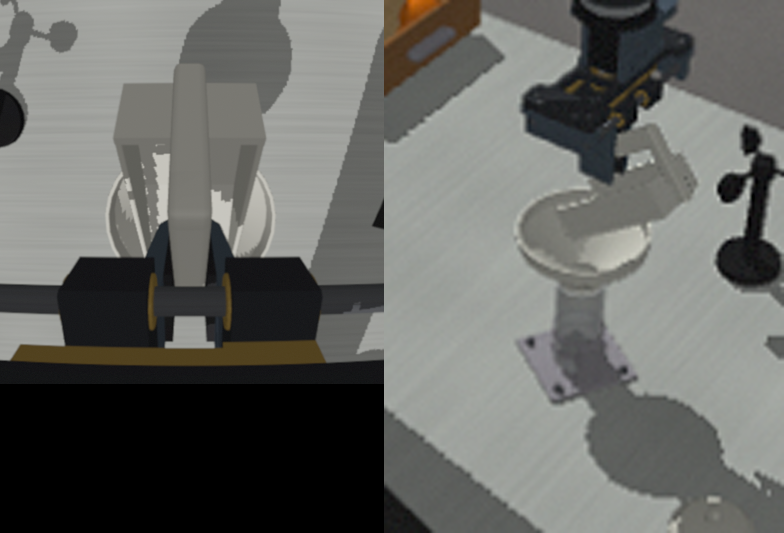

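The scoop (tilt ~32°) looks empty, the funnel bowl (585,240) is clear, and dark balls lie at the jar bottom (580,350). The wrist load dropped by about 1.3 N, which fits six balls. Back to the mat.

```bash
python3 -m handwheel '[{"gripper":0,"travel":[0,0,-0.01],"twist":0},{"gripper":0,"travel":[0,0,-0.015],"twist":0},{"gripper":0,"travel":[0,0.005,-0.01],"twist":0},{"gripper":0,"travel":[-0.002,0.015,0],"twist":0},{"gripper":0,"travel":[-0.003,0.025,0],"twist":0}]'
python3 -m handwheel '[{"gripper":0,"travel":[-0.004,0.03,0],"twist":0},{"gripper":0,"travel":[-0.004,0.03,0],"twist":0},{"gripper":0,"travel":[-0.004,0.03,0],"twist":0},{"gripper":0,"travel":[-0.004,0.03,0],"twist":0},{"gripper":0,"travel":[-0.004,0.03,0],"twist":0}]'
python3 -m handwheel '[{"gripper":0,"travel":[-0.004,0.03,0],"twist":0},{"gripper":0,"travel":[-0.004,0.03,0],"twist":0},{"gripper":0,"travel":[-0.004,0.03,0],"twist":0},{"gripper":0,"travel":[-0.004,0.03,0],"twist":0},{"gripper":0,"travel":[0,0.025,0],"twist":0}]'
python3 -m handwheel '[{"gripper":0,"travel":[0,0.02,0],"twist":0},{"gripper":0,"travel":[0,0.014,0.005],"twist":0},{"gripper":0,"travel":[0,0,0.015],"twist":0.1},{"gripper":0,"travel":[0,0,0.02],"twist":0.1},{"gripper":0,"travel":[0,0,0.025],"twist":0.1}]'
python3 -m handwheel '[{"gripper":0,"travel":[0,0,0.025],"twist":0.087},{"gripper":0,"travel":[0,0,0.025],"twist":0},{"gripper":0,"travel":[0,0,0.025],"twist":0},{"gripper":0,"travel":[0,0,0.015],"twist":0},{"gripper":0,"travel":[0,0,0],"twist":0}]'
python3 tilt.py
```

```text
time_s: 17.0
ee_pos: [532.9, 197.4, 487.8]
ee_rot: [-179.9, -0.1, 0.1]
force: [-0.2, -0.9, -1.9]
gripper_width: 14.2
time_s: 17.42
ee_pos: [511.7, 44.9, 487.1]
ee_rot: [180.0, 0.0, -0.0]
force: [0.7, -0.3, -1.2]
gripper_width: 14.3
time_s: 17.83
ee_pos: [494.9, -100.3, 487.3]
ee_rot: [179.9, 0.0, -0.1]
force: [1.5, -0.2, -1.1]
gripper_width: 13.9
time_s: 18.25
ee_pos: [495.9, -133.0, 422.7]
ee_rot: [180.0, -0.2, -17.6]
force: [0.7, -0.1, -2.4]
gripper_width: 14.0
time_s: 18.67
ee_pos: [494.8, -132.1, 328.9]
ee_rot: [179.9, 0.5, -22.2]
force: [-0.5, -0.2, -1.3]
gripper_width: 14.0
t 18.77 tcp [ 496.4 -132.3  332.4] F [-1.1  0.1 -1.1] tilt 28.0 cost 2043 area 22533 sinkers seen [0.42]
```

```bash
python3 -m handwheel '[{"gripper":0,"travel":[0,0,0.015],"twist":0},{"gripper":0,"travel":[0,0,0.02],"twist":0},{"gripper":0,"travel":[0,0,0.015],"twist":0},{"gripper":0,"travel":[0,0,0.008],"twist":0},{"gripper":0,"travel":[0,0,0.005],"twist":0}]'
python3 -m handwheel '[{"gripper":0,"travel":[0,0,0.004],"twist":0},{"gripper":0,"travel":[0,0,0],"twist":0}]'
python3 -m handwheel '[{"gripper":0,"travel":[0.002,0,0.004],"twist":0},{"gripper":0,"travel":[0.003,0,0.002],"twist":0},{"gripper":0,"travel":[0,0,0],"twist":0}]'
python3 -m handwheel '[{"gripper":0,"travel":[0.005,0,0.002],"twist":0},{"gripper":0,"travel":[0.005,0,0.002],"twist":0},{"gripper":0,"travel":[0,0,0],"twist":0}]'
```

```text
time_s: 19.23
ee_pos: [497.0, -131.9, 269.5]
ee_rot: [180.0, -0.1, -22.2]
force: [0.4, 0.0, -1.4]
gripper_width: 14.0
time_s: 19.4
ee_pos: [497.0, -131.8, 265.6]
ee_rot: [180.0, -0.0, -22.2]
force: [0.0, 0.2, -1.4]
gripper_width: 13.9
time_s: 19.65
ee_pos: [503.2, -134.2, 261.7]
ee_rot: [-180.0, -0.4, -22.2]
force: [0.9, -0.3, 7.2]
gripper_width: 13.8
time_s: 19.9
ee_pos: [513.0, -138.2, 257.9]
ee_rot: [-180.0, -0.5, -22.2]
force: [1.9, -1.7, 7.6]
gripper_width: 13.9
```

```bash
python3 -m handwheel '[{"gripper":0,"travel":[0.005,0,0.0025],"twist":0},{"gripper":0,"travel":[0.004,0,0.003],"twist":0},{"gripper":0,"travel":[0,0,0],"twist":0}]'
python3 -m handwheel '[{"gripper":0,"travel":[0.004,0,0.003],"twist":0},{"gripper":0,"travel":[0.004,0,0.002],"twist":0},{"gripper":0,"travel":[0,0,0],"twist":0}]'
python3 tilt.py
python3 -m handwheel '[{"gripper":0,"travel":[0.004,0,0.001],"twist":0},{"gripper":0,"travel":[0.005,0,0.001],"twist":0},{"gripper":0,"travel":[0,0,0],"twist":0}]'
python3 tilt.py
```

```text
time_s: 20.15
ee_pos: [521.9, -141.9, 252.8]
ee_rot: [-180.0, -0.6, -22.2]
force: [2.9, -2.0, 6.8]
gripper_width: 14.0
time_s: 20.4
ee_pos: [529.4, -144.9, 247.8]
ee_rot: [-180.0, -0.6, -22.2]
force: [3.1, -1.9, 7.1]
gripper_width: 14.3
t 20.5 tcp [ 529.2 -144.8  247.9] F [ 3.7 -1.9  6.9] tilt 14.0 cost 1223 area 17732 sinkers seen []
time_s: 20.8
ee_pos: [536.2, -147.7, 244.1]
ee_rot: [-180.0, -0.3, -22.2]
force: [2.9, -0.6, 5.1]
gripper_width: 13.8
t 20.9 tcp [ 536.  -147.6  244.1] F [ 1.5 -0.7  5.3] tilt 8.0 cost 1156 area 16493 sinkers seen []
```

```bash
python3 -m handwheel '[{"gripper":0,"travel":[0.004,0,0],"twist":0},{"gripper":0,"travel":[0.004,0,0.001],"twist":0},{"gripper":0,"travel":[0.004,0,0],"twist":0},{"gripper":0,"travel":[0,0,0],"twist":0}]'
python3 tilt.py
python3 -m handwheel '[{"gripper":0,"travel":[0.002,0,0.001],"twist":0},{"gripper":0,"travel":[0,0,0.001],"twist":0},{"gripper":0,"travel":[0,0,0],"twist":0}]'
python3 tilt.py
```

```text
time_s: 21.28
ee_pos: [546.4, -151.9, 241.3]
ee_rot: [180.0, 0.0, -22.2]
force: [0.2, -0.6, 0.2]
gripper_width: 13.8
t 21.38 tcp [ 546.2 -151.8  241.4] F [0.  0.2 0.1] tilt 4.0 cost 1200 area 16189 sinkers seen []
time_s: 21.68
ee_pos: [548.0, -152.6, 239.8]
ee_rot: [180.0, -0.1, -22.2]
force: [0.2, -0.6, 2.0]
gripper_width: 14.0
t 21.78 tcp [ 548.  -152.6  239.9] F [ 0.8 -0.3  1.5] tilt 4.0 cost 1157 area 15714 sinkers seen []
```

Nearly flat, so relax the grip to let it settle, then open and retreat.

```bash
python3 -m handwheel '[{"gripper":0,"travel":[0,0,0.001],"twist":0},{"gripper":0,"travel":[0,0,0],"twist":0},{"gripper":0,"travel":[0,0,0],"twist":0}]' 3
python3 -m handwheel '[{"gripper":18,"travel":[0,0,0],"twist":0},{"gripper":25,"travel":[0,0,0],"twist":0},{"gripper":40,"travel":[0,0,0],"twist":0},{"gripper":60,"travel":[0,0,0],"twist":0},{"gripper":60,"travel":[0,0,0],"twist":0}]'
python3 -m handwheel '[{"gripper":60,"travel":[0,0,0],"twist":0},{"gripper":60,"travel":[0,0,0],"twist":0},{"gripper":60,"travel":[0,0,0],"twist":0},{"gripper":60,"travel":[0,0,-0.005],"twist":0},{"gripper":60,"travel":[0,0,-0.015],"twist":0}]'
python3 -m handwheel '[{"gripper":60,"travel":[0,0,-0.03],"twist":0},{"gripper":60,"travel":[0,0,-0.03],"twist":0},{"gripper":60,"travel":[-0.01,0,-0.03],"twist":0},{"gripper":60,"travel":[-0.02,0,-0.03],"twist":0},{"gripper":60,"travel":[-0.03,0,-0.03],"twist":0}]'
python3 -m handwheel '[{"gripper":60,"travel":[-0.03,0,0],"twist":0},{"gripper":60,"travel":[-0.03,0,0],"twist":0},{"gripper":60,"travel":[0,0,0],"twist":0}]'
python3 - <<'E'
from fit import *
np.set_printoptions(precision=1,suppress=True)
F={c:env.grab_frame(c) for c in("scene","top","wrist")}
M={}
for c in F:
    L=env.trace(c,"scoop");e=np.array(proj(F[c],[545,-152,20]));L.sort(key=lambda x:np.hypot(*(np.array(x["uv"])-e)));M[c]=L[0]["pixels"]*1.
    print(c,e,L[0]["uv"],"sinkers",[(np.round(t["uv"]),round(t["confidence"],2)) for t in env.trace(c,"sinker0")])
    for t in("lamp_shade","sugar_pot","anemometer","spanner"):
        r=env.pinpoint(c,t)
        if r: print(c,t,at_z(F[c],r[0]["uv"],0)[:2],round(r[0]["confidence"],2))
print(fitpose({c:F[c] for c in("wrist","scene")},M,[545,-152,-22]),env.state()["time_s"],env.state()["ee_pos"])
a=F["wrist"]["frame"][:,60:452]
def crop(c,p,w,h): u,v=map(int,proj(F[c],p));return cv2.resize(F[c]["frame"][v-h//2:v+h//2,u-w//2:u+w//2],(400,300),interpolation=cv2.INTER_CUBIC)
b=np.vstack([crop("scene",[520,242,90],120,90),crop("scene",[540,-150,20],120,90)])
a=cv2.copyMakeBorder(a,0,216,0,0,cv2.BORDER_CONSTANT)
cv2.imwrite("pics/end.png",np.hstack([a,b])[:,:,::-1])
E
```

```text
time_s: 22.08
ee_pos: [547.7, -152.4, 238.5]
ee_rot: [180.0, 0.0, -22.2]
force: [0.1, 0.1, 1.1]
gripper_width: 13.8
time_s: 22.5
ee_pos: [547.7, -152.5, 238.8]
ee_rot: [180.0, -0.0, -22.2]
force: [0.8, -0.7, -0.2]
gripper_width: 39.7
time_s: 22.92
ee_pos: [547.0, -152.3, 257.3]
ee_rot: [180.0, 0.3, -22.2]
force: [-0.5, -0.0, -0.8]
gripper_width: 54.5
time_s: 23.33
ee_pos: [493.2, -130.2, 409.9]
ee_rot: [-180.0, -0.1, -22.2]
force: [-0.3, 0.3, 0.4]
gripper_width: 54.9
time_s: 23.58
ee_pos: [432.5, -105.7, 409.0]
ee_rot: [180.0, 0.2, -22.2]
force: [-1.0, -0.6, 0.3]
gripper_width: 55.3
scene [233.  251.4] [236.5, 255.0] sinkers []
scene lamp_shade [786.6 -69.2] 0.61
scene sugar_pot [786.9  67.4] 0.96
scene anemometer [590.3 477.3] 0.92
scene spanner [ 520.4 -106.4] 0.51
top [295.2 195.1] [294.0, 188.5] sinkers []
top lamp_shade [791.3 -66.1] 0.86
top sugar_pot [777.2  68.3] 0.81
top anemometer [590.9 488. ] 0.6
top spanner [507.3 237.6] 0.65
wrist [252.1  58.2] [253.3, 55.9] sinkers []
(array([ 548.3, -154.6,  -22.2]), np.float64(329.3843137254902)) 24.6333 [ 437.1 -107.3  408.2]
```

View pics/end.png

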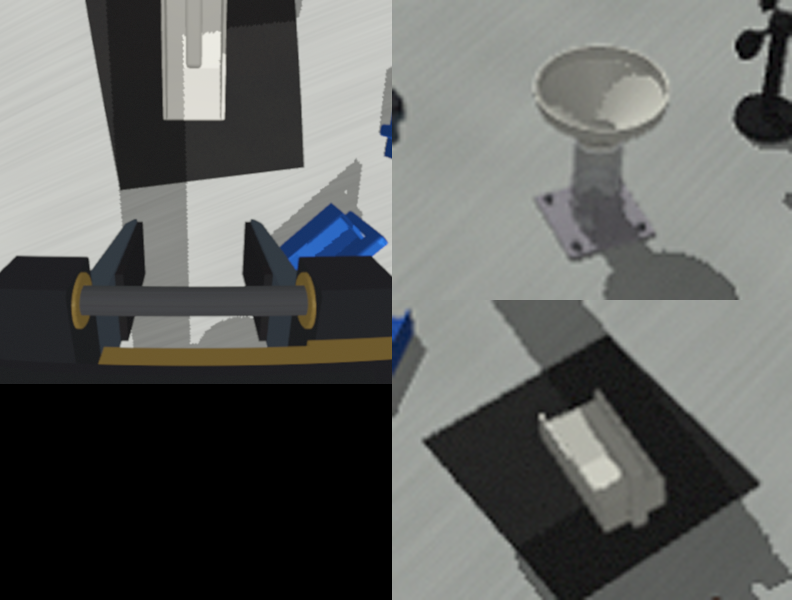

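The scoop stands flat and empty within the mat, and the funnel bowl is clear. One last numeric check for strays: compare the start and end images, and the darkness of the jar.

Run:
```python
from h import *
for c in("scene","top"):
    g=env.grab_frame(c);b=cv2.imread(f"pics/{c}.png")[:,:,::-1]
    d=b.astype(int).sum(2)-g["frame"].astype(int).sum(2)
    n,_,s,ce=cv2.connectedComponentsWithStats((d>120).astype(np.uint8))
    print(c,[(s[i,:5].tolist()) for i in range(1,n) if s[i,4]>=4])
    for z in(20,30,45,60,85): 
        u,v=map(int,proj(g,[523,242.5,z])); print(z,(u,v),g["frame"][v,u-4:u+5].mean().round(),b[v,u-4:u+5].mean().round())
    r=env.pinpoint(c,"spanner");print([(at_z(g,x["uv"],0).round(),round(x["confidence"],2)) for x in r])
```

```text
scene [[39, 0, 25, 33, 320], [85, 0, 4, 3, 7], [90, 0, 10, 4, 28], [65, 4, 4, 2, 4], [35, 12, 3, 5, 5], [16, 19, 25, 29, 134], [40, 29, 6, 5, 11], [40, 35, 3, 3, 7], [26, 37, 8, 5, 13], [28, 47, 3, 4, 5], [14, 51, 3, 5, 5], [9, 56, 7, 11, 42], [207, 65, 21, 20, 228], [9, 70, 16, 26, 147], [26, 77, 7, 8, 11], [189, 87, 5, 21, 25], [175, 88, 12, 18, 135], [174, 96, 2, 9, 9], [7, 101, 7, 9, 14], [169, 105, 74, 120, 2921], [2, 108, 4, 5, 5], [0, 114, 3, 8, 12], [117, 142, 10, 12, 53], [141, 190, 13, 11, 73], [214, 228, 31, 26, 177], [235, 234, 5, 6, 12], [240, 241, 8, 10, 20], [247, 252, 4, 5, 13], [238, 265, 69, 102, 2454], [305, 336, 17, 16, 132]]
20 (298, 177) 80.0 80.0
30 (298, 175) 84.0 96.0
45 (298, 172) 100.0 97.0
60 (298, 169) 104.0 101.0
85 (299, 163) 102.0 99.0
[(array([ 531., -494.,    0.]), 0.77), (array([ 517., -102.,    0.]), 0.65), (array([ 535., -151.,    0.]), 0.62)]
top [[317, 88, 15, 8, 81], [280, 93, 70, 77, 2031], [278, 175, 32, 42, 410], [313, 209, 31, 45, 560], [206, 227, 69, 124, 1351], [300, 243, 8, 4, 18], [332, 251, 7, 17, 55], [280, 271, 56, 76, 1932], [273, 303, 13, 5, 31], [481, 363, 31, 15, 93], [481, 370, 31, 13, 82], [213, 372, 3, 12, 13], [500, 381, 4, 2, 5]]
20 (176, 201) 72.0 87.0
30 (175, 201) 64.0 80.0
45 (174, 201) 57.0 73.0
60 (174, 200) 62.0 78.0
85 (172, 200) 46.0 62.0
[(array([ 523., -487.,    0.]), 0.74)]
```

Run:
```python
from h import *
np.set_printoptions(linewidth=200)
g=env.grab_frame("scene");b=cv2.imread("pics/scene.png")[:,:,::-1]
d=(b.astype(int).mean(2)-g["frame"].astype(int).mean(2)).round().astype(int)
print(d[146:194:2,284:314:2]); print([np.round(proj(g,[523,242.5,z])) for z in(10,40,92,122)])
t=env.grab_frame("top");b=cv2.imread("pics/top.png")[:,:,::-1]
d=(b.astype(int).mean(2)-t["frame"].astype(int).mean(2)).round().astype(int)
print(d[186:212:2,156:192:2]);print(t["frame"].mean(2).astype(int)[190:210,160:184:2])
```

```text
[[-2 -1 -2 -3 -4 -3 -4 -4 -4 -4 -7 -5 -6 -5 -6]
 [-4 -1 -2 -3  0 -4 -2 -5 -3 -5 -5 -5 -4 -6 -7]
 [-4 -5 -4 -3 -4 -4 -4 -2 -4 -4 -4 -5 -6 -6 -5]
 [-3 -3 -5 -5 -3 -2 -5 -5 -4 -7 -5 -4 -6 -7 -4]
 [-4 -3 -2 -3 -4 -5 -4 -2 -5 -2 -3 -5 -6 -7 -6]
 [-3 -7 -4 -5 -4 -6 -4 -2 -5 -1 -6 -4 -3 -2 -3]
 [-3 -5 -6 -6 -4 -6 -1 -2 -3 -4 -4 -1 -5 -5 -3]
 [-5 -5 -5 -4 -6 -3 -3 -6 -4 -5 -3 -3 -4 -6 -3]
 [-6 -4 -7 -6 -4 -2 -4 -3 -5 -3 -3 -1 -5 -3 -5]
 [-4 -6 -6 -4 -5 -3 -5 -4 -2 -2 -1 -3 -4 -5 -6]
 [-6 -6 -4 -7 -4 -3 -2 -4 -1 -3 -3 -6 -4 -5 -6]
 [-4 -3 -6 -4 -2 -3 -3 -3 -4 -2 -2 -4 -3 -7 -4]
 [-7 -5 -6 -2 -3 -7 -3 -3 -2 -3 -3 -4 -5 -4 -7]
 [-4 -3 -3 -6 -4 -3 -2  2 -3 -7 -3 -3 -4 -6 -4]
 [-4 -6 -5 -4 -2 -3 11 18 15 -4 -4 -4 -4 -4 -4]
 [-1 -1 -6 -3 -3  2  3  8 14  2 -4 -3 -5 -6 -4]
 [-3 -3 -5 -5 -3  1 10  2 -4 -4 -4  0 -5 -3 -6]
 [-4 -2 -4 -5 -2 -2  0  6 -3 -2 -2 -1 -5 -3 -4]
 [-4 -3 -5 -5 -3 -3 -3  1 -3 -3 -4 -1 -4 -5 -3]
 [-6 -4 -3 -2 -4  0 -2 -5 -3  0 -1 -2 -3 -2 -1]
 [-5 -6 -5 -2 -4 -3 -1 -1 -1 -4 -2 -2 -5 -1 -1]
 [-5 -4 -4 -2 -5 -5 -2 -1 -2 -2 -3 -3 -3 -1 -2]
 [-5 -4 -2 -2 -3 -2 -3 -7 -3 -3 -2 -1 -4 -3 
[... 1200 characters left out ...]
 74  60  75  73  68 161 140 137 137]
 [111 113 123  56  69  75  75  41  84 141 139 136]
 [109 112 129  57  74  77  68  29  19 138 131 131]
 [105 106 125  58  62  75  48  34  16 137 130 130]
 [103 103 111  59  60  74  33  31  16 131 127 126]
 [ 97  99 112  60  62  59  34  32  18 127 125 124]
 [ 98  97 101  58  65  88  33  30  82 119 122 122]
 [ 94  94  95  61  63  91  34  27 109 116 117 119]
 [ 96  75  90  73  65  63  29  44 114 111 115 117]
 [ 76  73  75  75  66  69  23  94 105 109 112 115]
 [ 75  73  75  75  75  76  90  97 102 108 108 113]
 [ 76  76  76  76  75  77  92  96 102 105 107 110]
 [ 75  76  75  75  75  72  74  94 100 102 108 109]
 [ 74  75  75  74  77  75  90  96  98 102 105 109]]
```

The differences lie at the jar's bottom (about 10–40 mm high) and inside the bore in the top view. The funnel and the table around the jar are unchanged. Handing in.

```bash
python3 -c "
from workcell import env
print(env.state()['time_s']);print(env.job_done())"
```

```text
24.9333
the job is handed in; nothing more can be done
None
```

The sinkers were poured into the jar and the empty scoop is back on its mat, released and standing flat. I handed the job in at about 25 s of the 67 s allowed, and no verdict came back.

**How it was done:** The moves cannot tilt the wrist, so I gripped the handle near its front and levered the rear of the scoop on the funnel rim to about 34°. The lip touched the far cone once at about 22° (23 N at the wrist), so I slid the scoop back and finished the pour. I set it down lip first, so that the mat turned it flat again, then let go.

**What the last checks showed:**
- **Scoop:** it stands flat and empty on the mat at about (548, -155), some 18 mm from where it began.
- **Sinkers:** the funnel looked empty and there were no stray balls on the table. The pictures darkened only at the jar's bottom, about 10–40 mm up. The wrist load fell by about 1.3 N, which fits six balls of 24 g.
- **Other things:** the bystanders read within about 15 mm of where they started, which is the detector's scatter.

**What was weak or disagreed:**
- I could not count the six balls one by one through the glass, and the network found no sinkers in the jar.
- It also gave some false spanner hits, at the mat and the jar. Its best hits in the last check were at the original place.

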